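# Cull the faulty heat sinks on a repair bench

### The arm

A 6-joint arm with a two-finger parallel gripper is mounted at the origin on the work surface. World frame = base frame: x ahead of the robot, y to its left, z up, the work surface at z = 0. Lengths are in mm, angles in rad, forces in N, time in s.
With the tool pointing down it reaches from about 350 to 800 mm from the base axis. Payload 7.3 kg.
Tool frame: the origin (TCP) lies between the finger pads; the fingertips stand 17 mm ahead of it and the grasp point (between the pads) lies 2 mm behind it; x points along the fingers, y is the direction in which the jaws open and shut, and the axes are right-handed (so a half turn about x gives the same grasp; the last joint's range is limited). The gripper opens to 85 mm and grips with 20 to 120 N. Pads are 22 mm wide; open, the fingers measure 114 mm over their backs; the gripper's body (76 mm by 85 mm) begins 54 mm behind the grasp point. The pads swing forward as they close: fully open they stand 13 mm farther back than shut.
Start: joints at [-1.436, 0.342, 1.524, -0, 1.275, -0.146], TCP at [145.512, -504.449, 248.322] pointing down, gripper open.
Joint ranges: [-2.53, 2.53], [-0.77, 2.02], [0.04, 2.7], [-1, 4.14], [0.28, 2.66], [-3.11, 3.11]. Speed limits (rad/s): [2.57, 2.57, 3.14, 3.14, 3.14, 3.14].

### API

Orientations are given as a unit quaternion [w, x, y, z].
In Python, from workcell import ctrl gives the robot as it stands. The module is installed in compiled form; this text tells all that it offers.
- The arm moves only by the tool apply_moves, never from a script. Its argument "plan" is a list of rows, each a list of 7 numbers: the shift along the tool's x, y, z in units of 25 mm (1.0 is 25 mm), then the turn, a rotation vector about the tool's x, y, z in units of 6 degrees (1.0 is 6 degrees), then the opening, from 0 (shut) to 1 (fully open). In form: [[x, y, z, wx, wy, wz, jaw], ...]. A call has 1 to 8 rows; each row is the pose to reach, as a shift and turn from the pose commanded when the call began, along the tool's axes at that moment; what a row does not reach only later rows make up. A row lasts 1/8 s, in which the tool goes at most 62.5 mm and 10.7 degrees, less where a joint would pass 70% of its speed; a pose out of reach is approached as far as the arm can. A call with a gripper value outside its range is refused whole. The fingers move at their own pace and stop on an object; "force" is the grip in N (left out, the last holds). Time passes only in rows, so rows that repeat a pose let the fingers close. It gives the time, the measured TCP pose, the force and the opening at its end, in the units of the state.
- ctrl.get_obs(): the state, without advancing time (a new reading comes with each control period).
- ctrl.grab_frame(name): name is "side" or "top" or "wrist"; returns a dict with "image" (400x640x3 uint8, blue, green, red), "depth" (400x640 float32, mm along the optical axis (not along the pixel's ray), 0 where there is no reading), "camera_matrix" (3x3 intrinsics, pixels), "R" (3x3) and "t" (3): a world point X has camera coordinates R X + t; the wrist camera has in their place "mount" (4x4, takes a point from camera to tool coordinates, whose origin is the TCP and whose axes are the tool frame's). Camera axes: x right, y down, z forward; pixel columns grow to the right and rows downward; lengths in mm; the calibration is good to about 2 mm. A picture is of the moment at which its call begins: read the wrist's pose just before it.
- ctrl.sign_off(): hands the job in, once; it reports no verdict.
The state is a dict: "time": time; "joint_pos": joint angles; "dq": joint speeds; "tau": joint torques, N m; "ee_pos": TCP position; "eef_rot": TCP orientation; "ft_force": force on the tool from outside, world axes, zero at the start; "torque": the same for the moment, N m; "gripper_width": finger opening in mm.
Only numpy, scipy, OpenCV 4.12 (cv2) and the standard library are available. Lean on these libraries where they do the work, as an engineer would, in place of code of your own. Each camera call takes 0.05 s, during which the arm holds its last target.

### The job

Five finned aluminium heat sinks stand on the blue bench mat, and two of them are faulty: one was cut too short, and one has the fins broken away at one end. Take out these two and set each down gently, upright on its base on the floor of the red reject tray. Leave the three sound ones standing where they are.

Things in the scene. Friction and masses are not known exactly. Their poses are not given: they have to be found in the camera images.
- sink_short: the heat sink that was cut too short: silver aluminium, 36 mm long (its x) where a sound one has 60; 32 wide (its y), 35 high (its z, up), five upright fins along x on a 4 mm base, about 70 g. Stands on the bench mat, whose surface is 2 mm above the work surface. Grip it across its width (along its y) at its middle. Origin: centre of its underside.
- sink_broken: the heat sink with broken fins: silver aluminium, base 60 mm long (its x), 32 wide (its y), 4 thick; five upright fins along x, 35 high over the base's underside (z up), stand only on its -x half (from x = -30 to about 0), while the +x half is the bare base; about 70 g. Stands on the bench mat. Grip it across its width (along its y) over the finned half, about x = -14. Origin: centre of the base's underside.
- reject_tray: red open-topped reject tray, fixed, on the bench mat: outside 180 (its x) x 230 (its y) x 30 mm high, walls and floor 4 thick, empty at the start. Origin: centre of its underside; z up.
- sink_good1: a sound heat sink of the batch, to be left where it stands: silver aluminium, five upright fins running along its full length; 60 long (its x), 32 wide (its y), 35 high (its z, up). Origin: centre of its underside.
- sink_good2: a sound heat sink of the batch, to be left where it stands: silver aluminium, five upright fins running along its full length; 60 long (its x), 32 wide (its y), 35 high (its z, up). Origin: centre of its underside.
- sink_good3: a sound heat sink of the batch, to be left where it stands: silver aluminium, five upright fins running along its full length; 60 long (its x), 32 wide (its y), 35 high (its z, up). Origin: centre of its underside.
There are look-alikes about, which are no part of the job. Leave any purple look-alike of the sink_short alone.

How it is judged:
By the outcome, as a careful person would: the job done as asked, in the order asked, and still so for the second after the job is handed in, with the robot touching nothing.
It also fails if it takes over 64 s, if anything falls off the work surface, if the arm or the gripper's body presses on something with over 40 N, if the wrist force passes 120 N, or if a joint passes its speed limit or range.

## Working session

There is one attempt and no reset: what is moved stays moved. The work goes in short steps, Python scripts to look and compute and a tool call to move; the robot and the scene stay as the last step left them, time stands still between calls to the robot, and variables do not carry over. Pictures are saved under pics/ and viewed, and the job is handed in when it is done.

Besides the shell and the picture viewer there is one more tool, called after "Emit:" in YAML: its name, and indented under it one key for each argument. apply_moves: Moves the arm, as the interface text tells. Its arguments: {"type":"object","properties":{"plan":{"type":"array"},"force":{"type":"number"}},"required":["plan"]}

```bash
mkdir -p pics
cat > h.py <<'E'
import numpy as np, cv2, pickle
from workcell import ctrl
def grab(n,save=None):
    o=ctrl.get_obs(); f=ctrl.grab_frame(n); f['obs']=o
    if save: cv2.imwrite(save,f['image']); pickle.dump(f,open(''+n+'.pkl','wb'))
    return f
def cloud(f):
    d=f['depth'];K=f['camera_matrix'];v,u=np.indices(d.shape)
    P=np.stack([(u-K[0,2])/K[0,0]*d,(v-K[1,2])/K[1,1]*d,d],-1)
    return (P-np.array(f['t']).ravel())@np.array(f['R'])
E
python3 - <<'E'
from h import *
for n in('top','side'):
    f=grab(n,f'pics/{n}0.png')
    print(n,f['camera_matrix'].tolist(),f['R'],f['t'])
print(ctrl.get_obs())
E
```

```text
top [[444.2137730690665, 0.0, 315.94978193722307], [0.0, 444.2137730690665, 200.58485656067475], [0.0, 0.0, 1.0]] [[ 0.00922747 -0.99984784 -0.01480373]
 [-0.98823345 -0.00685794 -0.15279926]
 [ 0.15267449  0.0160395  -0.98814636]] [ 18.35656504 535.84628486 903.58952553]
side [[502.4208749553302, 0.0, 309.4196009561701], [0.0, 502.4208749553302, 206.04553807089258], [0.0, 0.0, 1.0]] [[-0.99783956 -0.06516696  0.00833564]
 [-0.04182803  0.53232213 -0.84550788]
 [ 0.05066193 -0.84402987 -0.53389788]] [ 515.54880444   55.87823221 1184.12164778]
{'time': 0.1, 'joint_pos': array([-1.43601599e+00,  3.42653309e-01,  1.52490627e+00,  8.69018367e-06,
        1.27539851e+00, -1.46000842e-01]), 'dq': array([ 0.00201362, -0.00136596, -0.00326152, -0.00072048,  0.00082754,
        0.00181694]), 'tau': array([ 1.36682003e-03, -4.34448659e+01, -2.46489966e+01, -1.33325070e-04,
        4.66357917e-03,  1.00881752e-05]), 'ee_pos': array([ 145.45985176, -504.10702008,  247.70061599]), 'eef_rot': array([ 0.09846172,  0.70015546,  0.09942718, -0.70014417]), 'ft_force': array([ 0.65906597,  0.3895984 , -0.15568292]), 'torque': array([ 0.00974604,  0.03031476, -0.00969446]), 'gripper_width': 85.38428651036814}
```

View pics/top0.png

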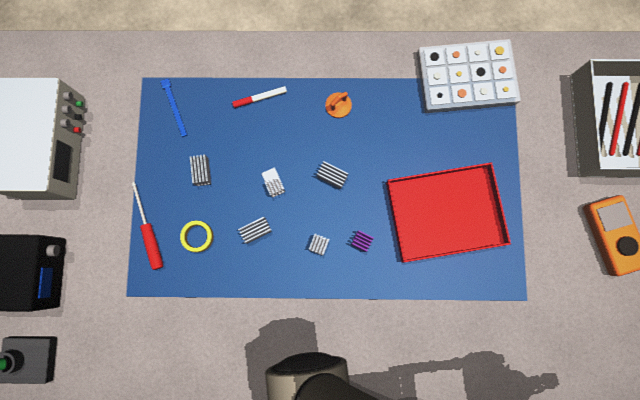

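View pics/side0.png

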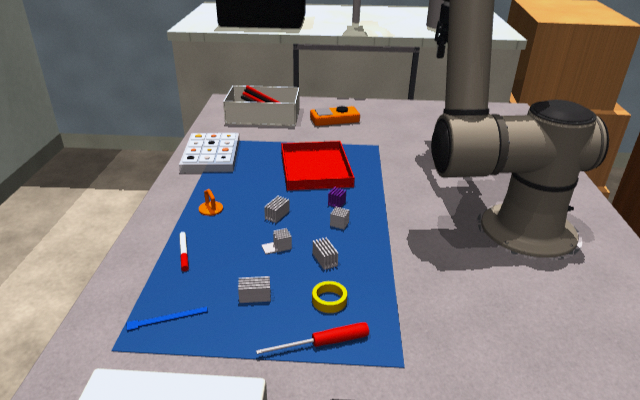

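The top view shows five silver sinks. Full-length ones are at (200,169), (255,230) and (332,175). The one at (273,181) has a bare white base at its upper end, so it looks broken. The one at (318,244) is a small square, so it looks short. The similar block at (361,241) is purple and stays. I'll confirm this in an enlarged crop and measure.

Run:
```python
from h import *
f=pickle.load(open('top.pkl','rb'))
c=f['image'][145:275,225:385]; cv2.imwrite('pics/crop0.png',cv2.resize(c,None,fx=5,fy=4.6*5/4.6*0.9,interpolation=cv2.INTER_CUBIC) if 0 else cv2.resize(c,(736,598),interpolation=cv2.INTER_CUBIC))
P=cloud(f)
for n,(u0,v0,u1,v1) in dict(short=(303,228,335,260),broken=(255,160,292,202),g1=(180,145,220,195),g2=(232,210,280,250),g3=(308,155,355,195),purple=(343,225,380,255)).items():
    Q=P[v0:v1,u0:u1].reshape(-1,3); hz=Q[:,2]
    m=(hz>20)&(hz<50); A=Q[m][:,:2].astype(np.float32)
    print(n,m.sum(),cv2.minAreaRect(A),'zmax',np.percentile(hz[m],95))
    m=(hz>4.5)&(hz<50); print('   all',cv2.minAreaRect(Q[m][:,:2].astype(np.float32)))
Q=P[160:265,380:515];m=(Q[...,2]>20)&(Q[...,2]<45)
print('tray',cv2.minAreaRect(Q[m][:,:2].astype(np.float32)), 'floor z',P[210,445],'mat',P[270,300])
```

```text
short 122 ((444.25360107421875, 17.28346824645996), (31.83646583557129, 35.26686477661133), 69.86573028564453) zmax 39.41201354352831
   all ((446.36749267578125, 16.40829086303711), (65.91392517089844, 68.49889373779297), 87.43854522705078)
broken 112 ((570.4769287109375, 114.83193969726562), (33.95189666748047, 31.83128547668457), 24.203733444213867) zmax 39.46160806716877
   all ((588.2213134765625, 119.51268005371094), (90.88018798828125, 80.46707153320312), 1.7752234935760498)
g1 439 ((605.6575927734375, 279.44805908203125), (61.616092681884766, 32.68580627441406), 8.507181167602539) zmax 39.23566097751351
   all ((609.820556640625, 285.36572265625), (114.76753997802734, 88.58802032470703), 2.4916226863861084)
g2 346 ((474.1535339355469, 154.90817260742188), (32.65298080444336, 59.882354736328125), 27.414276123046875) zmax 39.443026527161976
   all ((476.6866455078125, 155.27752685546875), (86.04782104492188, 103.56903076171875), 1.0884791612625122)
g3 381 ((596.1017456054688, -10.161731719970703), (60.07412338256836, 32.43595886230469), 63.26194381713867) zmax 39.16394965921116
   all ((600.72802734375, -9.77109146118164), (89.03164672851562, 103.1752700805664), 0.38225123286247253)
purple 170 ((452.5165710449219, -74.82315063476562), (35.77802276611328, 31.988473892211914), 63.47254180908203) zmax 39.45607835539375
   all ((456.2727966308594, -75.59803771972656), (63.33854675292969, 78.43496704101562), 0.10512563586235046)
tray ((516.7687377929688, -258.7445373535156), (180.04690551757812, 231.62588500976562), 9.968294143676758) floor z [ 522.29094049 -259.81786895    5.5310376 ] mat [389.40987903  56.53769753   0.63562164]
```

View pics/crop0.png

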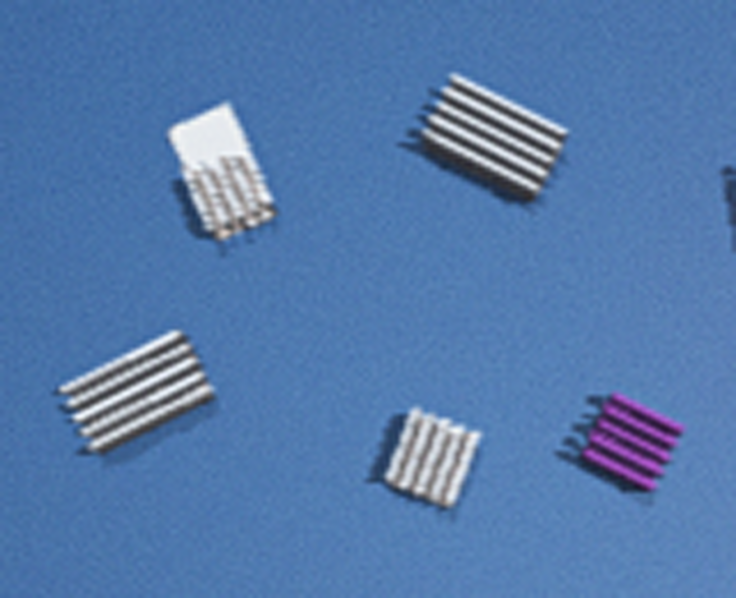

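Confirmed: the short one is at crop (432,457), full height but only 36 mm long, and silver. The broken one is at crop (222,170), bare at its upper-left end. Depth-based sizes agree: 35×32 mm for the short one, and a finned patch of 34×32 mm for the broken one.

```bash
cat >> h.py <<'E'
from scipy.spatial.transform import Rotation as Ro
def toolR(o): q=o['eef_rot']; return Ro.from_quat([q[1],q[2],q[3],q[0]])
def rel(xyz,jaw):
    o=ctrl.get_obs(); R=toolR(o); best=None
    for a in(jaw,jaw+180):
        a=np.radians(a); y=np.array([np.cos(a),np.sin(a),0]); x=np.array([0,0,-1.]); 
        T=Ro.from_matrix(np.stack([x,y,np.cross(x,y)],1)); r=(R.inv()*T).as_rotvec(degrees=True)
        d=R.inv().apply(np.array(xyz)-o['ee_pos'])
        print('shift',np.round(d/25,2),'turn',np.round(r/6,2),'t',o['time'],'q6',o['joint_pos'][5].round(2))
    M=R.as_matrix();print('tool axes x,y,z',M.T.round(2).tolist())
E
python3 -c "
from h import *
rel((444.3,17.3,130),69.9)"
```

```text
shift [  4.73 -16.72 -17.26] turn [-2.397e+01 -2.000e-02  0.000e+00] t 0.1 q6 -0.15
shift [  4.73 -16.72 -17.26] turn [6.03 0.   0.01] t 0.1 q6 -0.15
tool axes x,y,z [[-0.0, 0.0, -1.0], [0.28, -0.96, -0.0], [-0.96, -0.28, -0.0]]
```

Emit:
apply_moves:
  plan:
    - [0,-2,-2,1,0,0,0.7]
    - [0.3,-4,-4.1,2,0,0,0.7]
    - [0.6,-6,-6.2,3,0,0,0.7]
    - [1,-8,-8.3,4,0,0,0.7]
    - [1.5,-10,-10.3,5,0,0,0.7]
    - [2,-12,-12.4,6,0,0,0.7]
    - [3,-14,-14.4,6,0,0,0.7]
    - [4,-16,-16.5,6,0,0,0.7]
  force: 35

```text
time: 1.1
ee_pos: [390.9, -75.3, 173.3]
eef_rot: [-0.122, 0.697, -0.122, -0.696]
ft_force: [0.9, -0.6, 0.2]
gripper_width: 59.9
```

```bash
python3 -c "
from h import *
rel((444.3,17.3,130),69.9)"
```

```text
shift [ 1.73 -4.21 -0.75] turn [-2.997e+01  0.000e+00 -2.000e-02] t 1.1 q6 1.54
shift [ 1.73 -4.21 -0.75] turn [ 0.03 -0.01 -0.  ] t 1.1 q6 1.54
tool axes x,y,z [[0.0, -0.0, -1.0], [-0.34, -0.94, 0.0], [-0.94, 0.34, -0.0]]
```

Emit:
apply_moves:
  plan:
    - [0.2,-0.5,-0.5,0,0,0,0.7]
    - [0.5,-0.8,-0.8,0,0,0,0.7]
    - [0.5,-0.8,-0.8,0,0,0,0.7]
    - [0.5,-0.8,-0.8,0,0,0,0.7]
    - [0.5,-0.8,-0.8,0,0,0,0.7]

```text
time: 1.72
ee_pos: [415.4, -66.0, 161.4]
eef_rot: [-0.123, 0.697, -0.123, -0.696]
ft_force: [-0.8, -0.3, 0.8]
gripper_width: 59.6
```

Run:
```python
from h import *
rel((444.3,17.3,22),69.9)
f=grab('wrist','pics/w1.png'); o=f['obs']; print(o['ee_pos'],f['mount'].round(2).tolist())
d=f['depth'];K=f['camera_matrix'];v,u=np.indices(d.shape)
P=np.stack([(u-K[0,2])/K[0,0]*d,(v-K[1,2])/K[1,1]*d,d],-1)@f['mount'][:3,:3].T+f['mount'][:3,3]
P=P@toolR(o).as_matrix().T+o['ee_pos']
m=(d>0)&(P[...,2]>25)&(P[...,2]<45)&(np.hypot(P[...,0]-444,P[...,1]-17)<40)
print(m.sum(),cv2.minAreaRect(P[m][:,:2].astype(np.float32)),np.percentile(P[m][:,2],90))
```

```text
shift [ 5.58 -3.53  0.06] turn [-2.999e+01  0.000e+00 -1.000e-02] t 1.725 q6 1.58
shift [ 5.58 -3.53  0.06] turn [ 0.01 -0.01 -0.  ] t 1.725 q6 1.58
tool axes x,y,z [[0.0, -0.0, -1.0], [-0.34, -0.94, 0.0], [-0.94, 0.34, -0.0]]
[415.39345314 -66.00458203 161.39735751] [[-0.0, -0.26, 0.97, -125.46], [1.0, -0.0, 0.0, -0.41], [0.0, 0.97, 0.26, -65.52], [0.0, 0.0, 0.0, 1.0]]
2047 ((445.01959228515625, 14.305983543395996), (32.777366638183594, 36.186317443847656), 69.56389617919922) 37.21209085648824
```

View pics/w1.png

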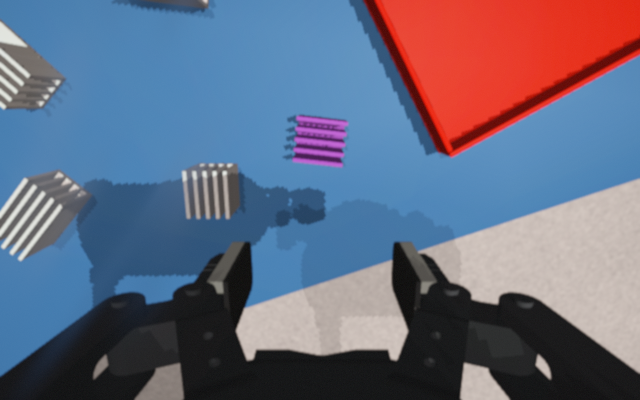

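The wrist view shows the short sink at (210,190) and the purple one at (320,140). Wrist depth puts the short sink at (445,14.3), about 3 mm from the top estimate. I'll hover between the two and look again.

Emit:
apply_moves:
  plan:
    - [0.7,-1.2,0,0,0,0,0.7]
    - [1.4,-2.4,0,0,0,0,0.7]
    - [2,-3.45,0,0,0,0,0.7]
    - [2.4,-3.45,0,0,0,0,0.7]
    - [2.4,-3.45,0,0,0,0,0.7]
    - [2.4,-3.45,0,0,0,0,0.7]

```text
time: 2.52
ee_pos: [445.2, 15.1, 101.6]
eef_rot: [-0.123, 0.697, -0.123, -0.696]
ft_force: [-0.3, 0.0, 0.3]
gripper_width: 59.8
```

```bash
cat >> h.py <<'E'
def wr(cx,cy,pic,zlo=25,zhi=45,rad=40):
    f=grab('wrist',pic); o=f['obs']; print(o['ee_pos'].round(1))
    d=f['depth'];K=f['camera_matrix'];v,u=np.indices(d.shape)
    P=np.stack([(u-K[0,2])/K[0,0]*d,(v-K[1,2])/K[1,1]*d,d],-1)@f['mount'][:3,:3].T+f['mount'][:3,3]
    P=P@toolR(o).as_matrix().T+o['ee_pos']
    m=(d>0)&(P[...,2]>zlo)&(P[...,2]<zhi)&(np.hypot(P[...,0]-cx,P[...,1]-cy)<rad)
    r=cv2.minAreaRect(P[m][:,:2].astype(np.float32)); print(m.sum(),r,np.percentile(P[m][:,2],90))
E
python3 - <<'E'
from h import *
rel((444.7,15.5,22),69.9)
wr(444.7,15.5,'pics/w2.png')
E
```

```text
shift [ 3.18 -0.01  0.03] turn [-2.998e+01  0.000e+00 -1.000e-02] t 2.525 q6 1.78
shift [ 3.18 -0.01  0.03] turn [ 0.02 -0.01 -0.  ] t 2.525 q6 1.78
tool axes x,y,z [[0.0, -0.0, -1.0], [-0.34, -0.94, 0.0], [-0.94, 0.34, -0.0]]
[445.2  15.1 101.6]
1674 ((444.8572082519531, 14.478078842163086), (32.08918380737305, 36.780906677246094), 69.82316589355469) 37.519157881972134
```

View pics/w2.png

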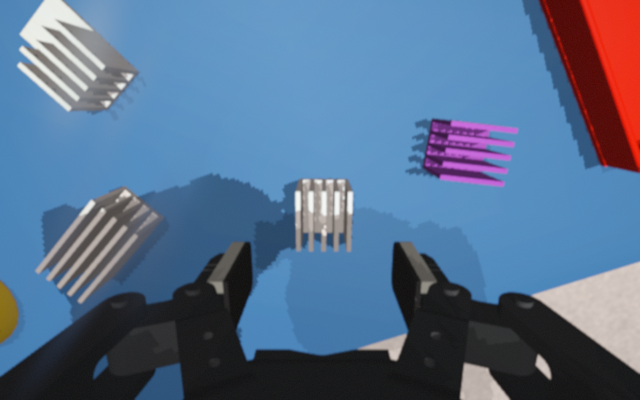

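The short sink is centred between the jaws at (323,215). I'll descend and close on it.

Emit:
apply_moves:
  plan:
    - [1,0,0,0,0,0,0.7]
    - [2,0,0,0,0,0,0.7]
    - [2.8,0,0,0,0,0,0.7]
    - [3.1,0,0,0,0,0,0.7]
    - [3.1,0,0,0,0,0,0.7]
    - [3.1,0,0,0,0,0,0.55]
    - [3.1,0,0,0,0,0,0.4]
    - [3.1,0,0,0,0,0,0.2]

```text
time: 3.58
ee_pos: [445.6, 15.9, 24.3]
eef_rot: [-0.122, 0.697, -0.122, -0.696]
ft_force: [-1.0, -0.5, 6.3]
gripper_width: 31.1
```

Emit:
apply_moves:
  plan:
    - [0,0,0,0,0,0,0.2]
    - [0,0,0,0,0,0,0.2]
    - [0,0,0,0,0,0,0.2]
    - [0,0,0,0,0,0,0.2]

```text
time: 4.08
ee_pos: [445.6, 15.9, 24.3]
eef_rot: [-0.122, 0.697, -0.122, -0.696]
ft_force: [-0.6, -0.8, 7.1]
gripper_width: 31.7
```

Run:
```python
from h import *
o=ctrl.get_obs();print(o)
grab('wrist','pics/w3.png')
```

```text
{'time': 4.075, 'joint_pos': array([-1.36502528e-01,  5.36027938e-01,  1.99284325e+00, -3.07203481e-04,
        6.11156597e-01,  1.78193437e+00]), 'dq': array([ 0.00096744, -0.00034854, -0.00071862, -0.00022916,  0.00140667,
        0.00062848]), 'tau': array([ 2.59326221e-01, -3.84764028e+01, -1.20261204e+01,  1.26548968e-01,
       -2.60608094e-01, -5.71435594e-03]), 'ee_pos': array([445.56179579,  15.86368735,  24.31543808]), 'eef_rot': array([-0.1221622 ,  0.69702193, -0.12224562, -0.69591151]), 'ft_force': array([-0.61765605, -0.80550347,  7.10552109]), 'torque': array([-0.14064827,  0.16063808, -0.04185405]), 'gripper_width': 31.689064965272337}
```

View pics/w3.png

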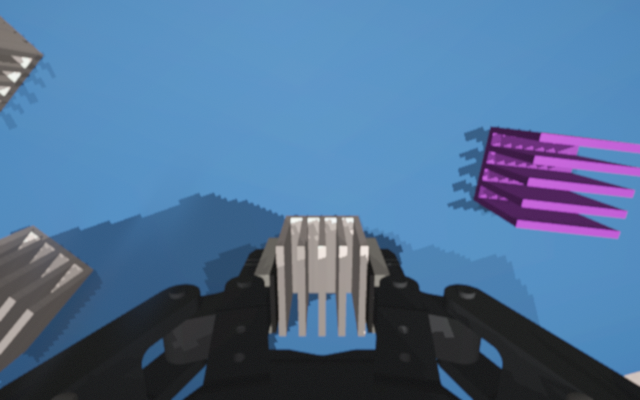

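Gripped: opening 31.7 mm, sink seen between the pads at (322,275). Next is the lift and the move to tray spot A.

Emit:
apply_moves:
  plan:
    - [-0.5,0,0,0,0,0,0.2]
    - [-1.5,0,0,0,0,0,0.2]
    - [-3,0,0,0,0,0,0.2]
    - [-4,0,0,0,0,0,0.2]
    - [-4,0,0,0,0,0,0.2]
    - [-4,0,0,0,0,0,0.2]

```text
time: 4.88
ee_pos: [444.5, 16.1, 123.2]
eef_rot: [0.122, -0.696, 0.122, 0.697]
ft_force: [0.3, -0.2, -1.2]
gripper_width: 31.8
```

Run:
```python
from h import *
print(ctrl.get_obs()['ft_force'],ctrl.get_obs()['gripper_width'])
rel((525,-306,124),69.9)
```

```text
[ 0.25876458 -0.1943858  -1.23636932] 31.796657314618685
shift [-0.03 11.02 -7.41] turn [-2.997e+01  0.000e+00  1.000e-02] t 4.875 q6 1.78
shift [-0.03 11.02 -7.41] turn [ 0.03  0.01 -0.  ] t 4.875 q6 1.78
tool axes x,y,z [[-0.0, 0.0, -1.0], [-0.34, -0.94, 0.0], [-0.94, 0.34, 0.0]]
```

Emit:
apply_moves:
  plan:
    - [0,1,-0.7,0,0,0,0.2]
    - [0,2.7,-1.8,0,0,0,0.2]
    - [0,4.4,-3,0,0,0,0.2]
    - [0,6.2,-4.2,0,0,0,0.2]
    - [0,8,-5.4,0,0,0,0.2]
    - [0,9.8,-6.6,0,0,0,0.2]
    - [0,11,-7.4,0,0,0,0.2]
    - [0,11,-7.4,0,0,0,0.2]

```text
time: 5.88
ee_pos: [524.7, -307.7, 121.5]
eef_rot: [0.124, -0.696, 0.123, 0.697]
ft_force: [-0.6, 0.3, -0.3]
gripper_width: 31.3
```

Emit:
apply_moves:
  plan:
    - [0,0,0,0,0,0,0.2]
    - [0,0,0,0,0,0,0.2]

```text
time: 6.12
ee_pos: [525.1, -304.2, 123.1]
eef_rot: [0.122, -0.696, 0.122, 0.697]
ft_force: [0.9, 0.1, -0.9]
gripper_width: 31.5
```

Run:
```python
from h import *
print(ctrl.get_obs()['ft_force'],ctrl.get_obs()['gripper_width'])
rel((525,-306,28.3),69.9)
grab('wrist','pics/w4.png')
f=grab('top','pics/top4.png'); P=cloud(f)
f=grab('side','pics/side4.png');c=f['image'][60:260,200:460];cv2.imwrite('pics/side4c.png',cv2.resize(c,None,fx=3,fy=3))
```

```text
[ 0.86539263  0.05726845 -0.87268325] 31.528571229239763
shift [ 3.79  0.07 -0.03] turn [-2.996e+01 -1.000e-02  2.000e-02] t 6.125 q6 1.27
shift [ 3.79  0.07 -0.03] turn [0.04 0.01 0.01] t 6.125 q6 1.27
tool axes x,y,z [[-0.0, 0.0, -1.0], [-0.34, -0.94, -0.0], [-0.94, 0.34, 0.0]]
```

View pics/w4.png

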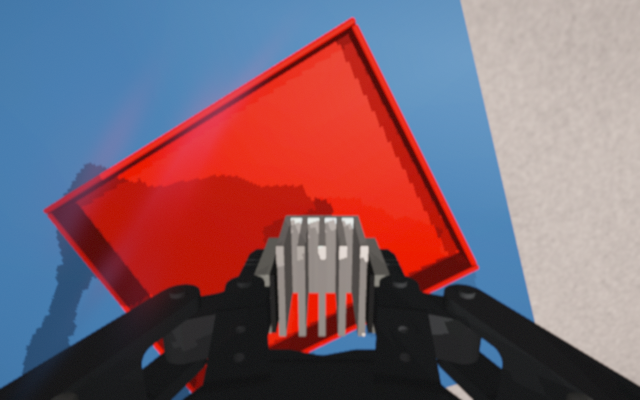

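View pics/side4c.png

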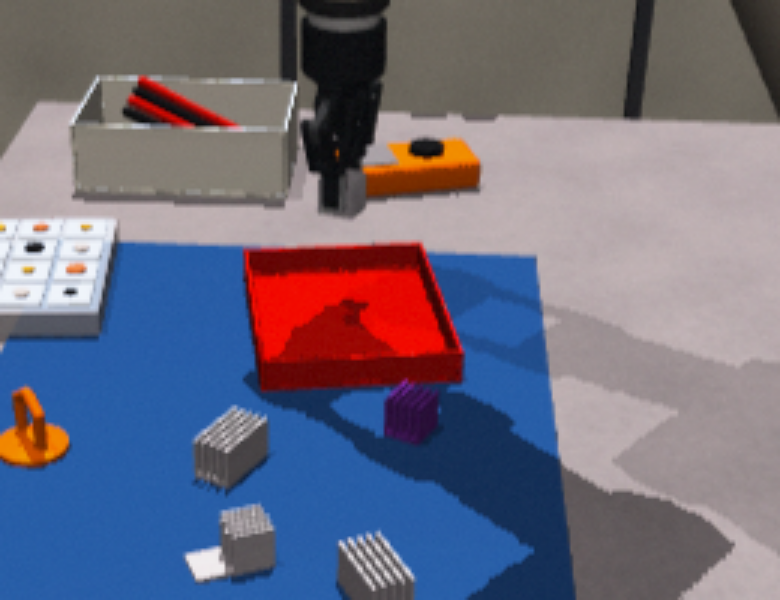

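The sink hangs level at wrist pixel (320,275), over the tray interior. I'll lower it slowly.

Emit:
apply_moves:
  plan:
    - [1.2,0,0,0,0,0,0.2]
    - [2.4,0,0,0,0,0,0.2]
    - [3.1,0,0,0,0,0,0.2]
    - [3.4,0,0,0,0,0,0.2]
    - [3.55,0,0,0,0,0,0.2]
    - [3.65,0,0,0,0,0,0.2]
    - [3.7,0,0,0,0,0,0.2]
    - [3.7,0,0,0,0,0,0.2]

```text
time: 7.28
ee_pos: [525.5, -305.7, 31.4]
eef_rot: [-0.122, 0.697, -0.122, -0.696]
ft_force: [0.3, 0.2, -0.6]
gripper_width: 31.5
```

Emit:
apply_moves:
  plan:
    - [0.04,0,0,0,0,0,0.2]
    - [0.08,0,0,0,0,0,0.2]
    - [0.1,0,0,0,0,0,0.2]
    - [0.12,0,0,0,0,0,0.2]
    - [0.12,0,0,0,0,0,0.2]

```text
time: 7.9
ee_pos: [525.3, -305.6, 28.4]
eef_rot: [-0.122, 0.696, -0.122, -0.696]
ft_force: [-1.6, 1.3, 2.6]
gripper_width: 31.1
```

Contact at +2.6 N. Releasing.

Emit:
apply_moves:
  plan:
    - [0,0,0,0,0,0,0.4]
    - [0,0,0,0,0,0,0.48]
    - [0,0,0,0,0,0,0.55]
    - [0,0,0,0,0,0,0.55]
    - [-0.5,0,0,0,0,0,0.55]
    - [-1.5,0,0,0,0,0,0.55]
    - [-3,0,0,0,0,0,0.55]
    - [-4,0,0,0,0,0,0.55]

```text
time: 8.9
ee_pos: [525.9, -306.0, 130.9]
eef_rot: [-0.122, 0.697, -0.123, -0.696]
ft_force: [-0.8, -0.4, 0.3]
gripper_width: 46.6
```

Emit:
apply_moves:
  plan:
    - [0,0,0,0,0,0,0.6]
    - [0,0,0,0,0,0,0.7]

```text
time: 9.15
ee_pos: [525.0, -305.3, 127.7]
eef_rot: [0.122, -0.696, 0.122, 0.697]
ft_force: [-1.5, -0.6, -0.7]
gripper_width: 59.6
```

Run:
```python
from h import *
rel((555,100,140),114.2)
wr(525,-306,'pics/w5.png',zlo=34,zhi=50)
```

```text
shift [ -0.49 -15.65   4.39] turn [ 2.265e+01  1.000e-02 -1.000e-02] t 9.15 q6 1.27
shift [ -0.49 -15.65   4.39] turn [-7.35  0.01  0.  ] t 9.15 q6 1.27
tool axes x,y,z [[-0.0, 0.0, -1.0], [-0.34, -0.94, -0.0], [-0.94, 0.34, 0.0]]
[ 525.  -305.3  127.7]
1263 ((525.120361328125, -305.1670837402344), (32.082427978515625, 36.92961120605469), 70.17305755615234) 41.53764382610615
```

View pics/w5.png

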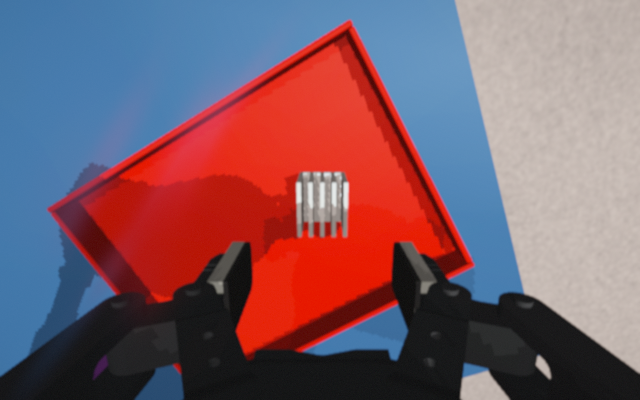

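The short sink stands upright on the tray floor at wrist pixel (322,205), with its top at z = 41.5 as expected. Now to the broken one.

Emit:
apply_moves:
  plan:
    - [-0.3,-1.5,0.4,-1,0,0,0.7]
    - [-0.5,-3.5,0.9,-2,0,0,0.7]
    - [-0.5,-5.8,1.4,-3,0,0,0.7]
    - [-0.5,-8.2,2,-4,0,0,0.7]
    - [-0.5,-10.4,2.5,-5,0,0,0.7]
    - [-0.5,-12.6,3.1,-6,0,0,0.7]
    - [-0.5,-14.8,3.6,-7,0,0,0.7]
    - [-0.5,-16.35,4,-7.35,0,0,0.7]

```text
time: 10.2
ee_pos: [569.9, 115.2, 139.3]
eef_rot: [-0.149, -0.69, -0.149, 0.692]
ft_force: [0.6, -0.9, 0.2]
gripper_width: 59.9
```

Emit:
apply_moves:
  plan:
    - [0,0,0,0,0,0,0.7]
    - [0,0,0,0,0,0,0.7]
    - [0,0,0,0,0,0,0.7]

```text
time: 10.58
ee_pos: [570.4, 111.5, 140.2]
eef_rot: [-0.148, -0.691, -0.147, 0.692]
ft_force: [0.7, -1.0, -0.4]
gripper_width: 59.8
```

Run:
```python
from h import *
rel((571,113,24),114.2)
wr(571,113,'pics/w6.png')
wr(580,118,'pics/w6b.png',zlo=4.5)
```

```text
shift [ 4.65 -0.04 -0.05] turn [ 2.998e+01  0.000e+00 -1.000e-02] t 10.575 q6 1.21
shift [ 4.65 -0.04 -0.05] turn [-0.02  0.01  0.  ] t 10.575 q6 1.21
tool axes x,y,z [[-0.0, -0.0, -1.0], [0.41, -0.91, -0.0], [-0.91, -0.41, 0.0]]
[570.4 111.5 140.2]
1076 ((571.1924438476562, 112.80500793457031), (35.689239501953125, 31.8973445892334), 24.28631591796875) 37.52911897484156
[570.5 111.5 140.3]
3754 ((582.51904296875, 117.86973571777344), (60.1751823425293, 32.029632568359375), 24.466690063476562) 37.0025496514338
```

View pics/w6.png

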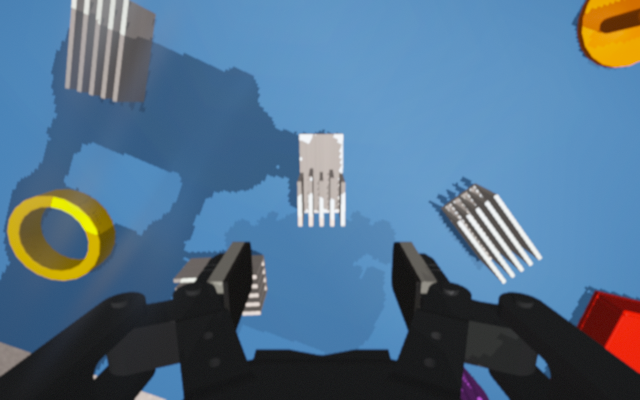

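The broken sink sits at (322,180), with its fins toward the camera's bottom and the bare base above. Its full rectangle measures 60×32 mm, centred at (582.5,117.9). The grip point x = -14 is then (569.8,112.1), already under the tool. Descending.

Emit:
apply_moves:
  plan:
    - [1.5,0,0,0,0,0,0.65]
    - [3,0,0,0,0,0,0.65]
    - [4,0,0,0,0,0,0.65]
    - [4.5,0,0,0,0,0,0.65]
    - [4.65,0,0,0,0,0,0.65]
    - [4.65,0,0,0,0,0,0.6]
    - [4.65,0,0,0,0,0,0.45]
    - [4.65,0,0,0,0,0,0.2]

```text
time: 11.68
ee_pos: [571.2, 112.8, 25.4]
eef_rot: [0.148, 0.692, 0.148, -0.691]
ft_force: [-0.4, -0.7, 3.2]
gripper_width: 31.3
```

Emit:
apply_moves:
  plan:
    - [0,0,0,0,0,0,0.2]
    - [0,0,0,0,0,0,0.2]
    - [0,0,0,0,0,0,0.2]
    - [0,0,0,0,0,0,0.2]

```text
time: 12.18
ee_pos: [571.2, 112.8, 25.4]
eef_rot: [0.148, 0.692, 0.148, -0.691]
ft_force: [-0.6, 0.9, 5.7]
gripper_width: 31.2
```

Emit:
apply_moves:
  plan:
    - [-0.5,0,0,0,0,0,0.2]
    - [-1.5,0,0,0,0,0,0.2]
    - [-3,0,0,0,0,0,0.2]
    - [-4,0,0,0,0,0,0.2]
    - [-4,0,0,0,0,0,0.2]
    - [-4,0,0,0,0,0,0.2]

```text
time: 12.92
ee_pos: [569.8, 112.7, 123.5]
eef_rot: [-0.148, -0.691, -0.148, 0.692]
ft_force: [-0.8, 0.1, -1.3]
gripper_width: 31.3
```

Run:
```python
from h import *
for a in (114,100,80): print(a); rel((500,-214,124),a)
grab('wrist','pics/w7.png')
f=grab('side','pics/side7.png');c=f['image'][110:310,180:440];cv2.imwrite('pics/side7c.png',cv2.resize(c,None,fx=3,fy=3))
```

```text
114
shift [-1.000e-02  1.078e+01  7.900e+00] turn [-2.997e+01 -1.000e-02  2.000e-02] t 12.925 q6 1.21
shift [-1.000e-02  1.078e+01  7.900e+00] turn [0.03 0.01 0.  ] t 12.925 q6 1.21
tool axes x,y,z [[-0.0, -0.0, -1.0], [0.41, -0.91, -0.0], [-0.91, -0.41, 0.0]]
100
shift [-1.000e-02  1.078e+01  7.900e+00] turn [-2.763e+01 -0.000e+00  2.000e-02] t 12.925 q6 1.21
shift [-1.000e-02  1.078e+01  7.900e+00] turn [2.37 0.01 0.  ] t 12.925 q6 1.21
tool axes x,y,z [[-0.0, -0.0, -1.0], [0.41, -0.91, -0.0], [-0.91, -0.41, 0.0]]
80
shift [-1.000e-02  1.078e+01  7.900e+00] turn [-2.43e+01  0.00e+00  2.00e-02] t 12.925 q6 1.21
shift [-1.000e-02  1.078e+01  7.900e+00] turn [ 5.7   0.01 -0.  ] t 12.925 q6 1.21
tool axes x,y,z [[-0.0, -0.0, -1.0], [0.41, -0.91, -0.0], [-0.91, -0.41, 0.0]]
```

View pics/w7.png

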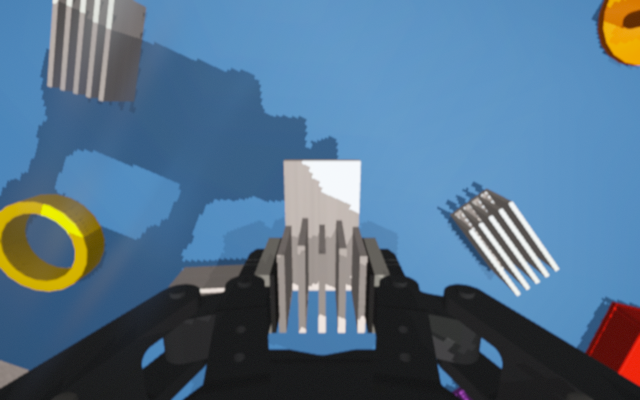

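View pics/side7c.png

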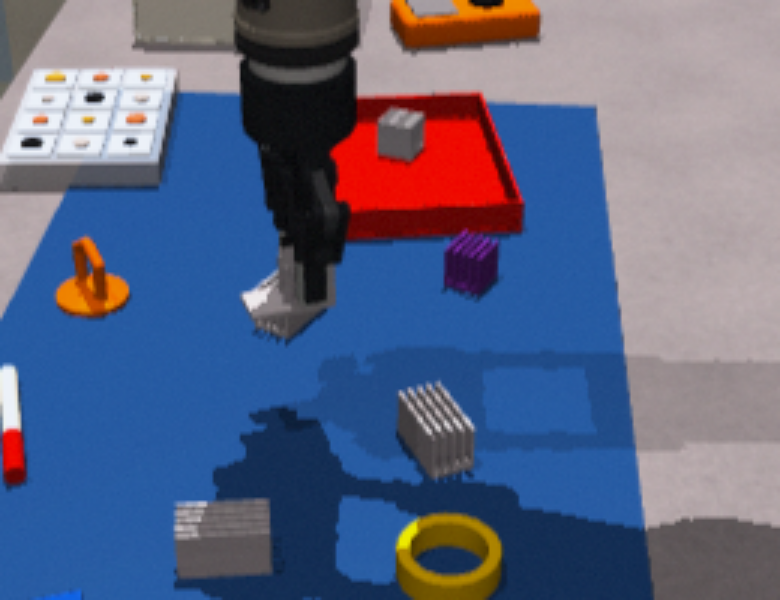

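Held level: bare base at wrist pixel (322,190), opening 31.3 mm. Moving to tray spot B, with the sink aligned to the tray.

Emit:
apply_moves:
  plan:
    - [0,1,0.8,0.3,0,0,0.2]
    - [0,2.6,2,0.6,0,0,0.2]
    - [0,4.3,3.3,1,0,0,0.2]
    - [0,6,4.6,1.4,0,0,0.2]
    - [0,7.7,5.9,1.8,0,0,0.2]
    - [0,9.4,7.2,2.1,0,0,0.2]
    - [0,10.6,8.1,2.35,0,0,0.2]
    - [0,10.6,8.1,2.35,0,0,0.2]

```text
time: 14.02
ee_pos: [493.4, -214.2, 123.3]
eef_rot: [-0.061, -0.704, -0.061, 0.705]
ft_force: [0.2, -0.5, -0.1]
gripper_width: 31.5
```

Emit:
apply_moves:
  plan:
    - [0,0,0,0,0,0,0.2]
    - [0,0,0,0,0,0,0.2]
    - [0,0,0,0,0,0,0.2]

```text
time: 14.4
ee_pos: [494.6, -211.0, 124.2]
eef_rot: [-0.063, -0.704, -0.063, 0.704]
ft_force: [1.0, 0.4, -0.1]
gripper_width: 31.3
```

Run:
```python
from h import *
rel((494,-212,29.4),100)
grab('wrist','pics/w8.png')
```

```text
shift [3.79 0.04 0.03] turn [-29.97  -0.     0.  ] t 14.4 q6 0.85
shift [3.79 0.04 0.03] turn [0.03 0.   0.  ] t 14.4 q6 0.85
tool axes x,y,z [[-0.0, 0.0, -1.0], [0.18, -0.98, -0.0], [-0.98, -0.18, 0.0]]
```

View pics/w8.png

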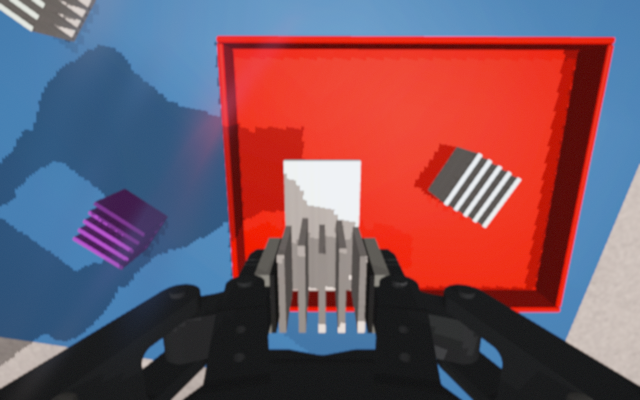

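The tray, the placed short sink at (475,185) and the held sink at (322,230) are well separated. Lowering.

Emit:
apply_moves:
  plan:
    - [1.2,0,0,0,0,0,0.2]
    - [2.4,0,0,0,0,0,0.2]
    - [3.1,0,0,0,0,0,0.2]
    - [3.4,0,0,0,0,0,0.2]
    - [3.55,0,0,0,0,0,0.2]
    - [3.65,0,0,0,0,0,0.2]
    - [3.7,0,0,0,0,0,0.2]
    - [3.7,0,0,0,0,0,0.2]

```text
time: 15.45
ee_pos: [494.5, -212.0, 32.1]
eef_rot: [0.062, 0.705, 0.062, -0.704]
ft_force: [-0.3, -1.4, -0.8]
gripper_width: 31.2
```

Emit:
apply_moves:
  plan:
    - [0.03,0,0,0,0,0,0.2]
    - [0.06,0,0,0,0,0,0.2]
    - [0.08,0,0,0,0,0,0.2]
    - [0.1,0,0,0,0,0,0.2]
    - [0.1,0,0,0,0,0,0.2]

```text
time: 16.08
ee_pos: [494.4, -212.0, 29.4]
eef_rot: [-0.062, -0.704, -0.062, 0.704]
ft_force: [-0.7, -0.1, 1.2]
gripper_width: 31.5
```

Emit:
apply_moves:
  plan:
    - [0.02,0,0,0,0,0,0.2]
    - [0.02,0,0,0,0,0,0.2]
    - [0.02,0,0,0,0,0,0.2]

```text
time: 16.45
ee_pos: [494.4, -212.0, 29.4]
eef_rot: [0.062, 0.704, 0.062, -0.704]
ft_force: [-2.5, 1.3, 5.9]
gripper_width: 31.5
```

Contact at 5.9 N. Releasing and retreating.

Emit:
apply_moves:
  plan:
    - [0,0,0,0,0,0,0.4]
    - [0,0,0,0,0,0,0.48]
    - [0,0,0,0,0,0,0.55]
    - [0,0,0,0,0,0,0.55]
    - [-0.5,0,0,0,0,0,0.55]
    - [-1.5,0,0,0,0,0,0.55]
    - [-3,0,0,0,0,0,0.55]
    - [-5,0,0,0,0,0,0.55]

```text
time: 17.45
ee_pos: [493.9, -211.6, 155.1]
eef_rot: [-0.062, -0.704, -0.062, 0.705]
ft_force: [0.2, 0.6, -0.4]
gripper_width: 46.9
```

Emit:
apply_moves:
  plan:
    - [-1,0,1,0,0,0,0.6]
    - [-2,0,1.5,0,0,0,0.6]
    - [-2,0,2,0,0,0,0.6]
    - [-2,0,2,0,0,0,0.6]
    - [-2,0,2,0,0,0,0.6]

```text
time: 18.08
ee_pos: [445.0, -220.5, 202.9]
eef_rot: [-0.062, -0.704, -0.062, 0.705]
ft_force: [0.2, -0.5, 0.3]
gripper_width: 51.4
```

Run:
```python
from h import *
print(ctrl.get_obs()['time'])
wr(508,-209,'pics/w9.png',zlo=34,zhi=50)
wr(525,-305,'pics/w9.png',zlo=34,zhi=50)
f=grab('top','pics/top9.png');P=cloud(f)
for n,(u0,v0,u1,v1) in dict(g1=(180,145,220,195),g2=(232,210,280,250),g3=(308,155,355,195),purple=(343,225,380,255)).items():
    Q=P[v0:v1,u0:u1].reshape(-1,3); m=(Q[:,2]>20)&(Q[:,2]<50); print(n,m.sum(),cv2.minAreaRect(Q[m][:,:2].astype(np.float32)))
f=grab('side','pics/side9.png');c=f['image'][110:310,180:440];cv2.imwrite('pics/side9c.png',cv2.resize(c,None,fx=3,fy=3))
```

```text
18.075
[ 445.  -220.5  202.9]
650 ((494.37030029296875, -211.6454315185547), (34.67829895019531, 32.04286575317383), 10.108833312988281) 41.73463076838743
[ 445.2 -220.5  202.9]
1342 ((525.2605590820312, -304.98724365234375), (32.60041046142578, 36.304412841796875), 69.94969177246094) 41.52797006373494
g1 437 ((605.6763916015625, 279.55010986328125), (61.698577880859375, 33.02072525024414), 8.330277442932129)
g2 346 ((474.11102294921875, 155.05209350585938), (32.854652404785156, 59.91312026977539), 26.907154083251953)
g3 379 ((596.1737670898438, -10.181114196777344), (60.162315368652344, 32.80294418334961), 62.50644302368164)
purple 171 ((452.42059326171875, -74.70355224609375), (35.7420654296875, 31.73843765258789), 63.485748291015625)
```

View pics/w9.png

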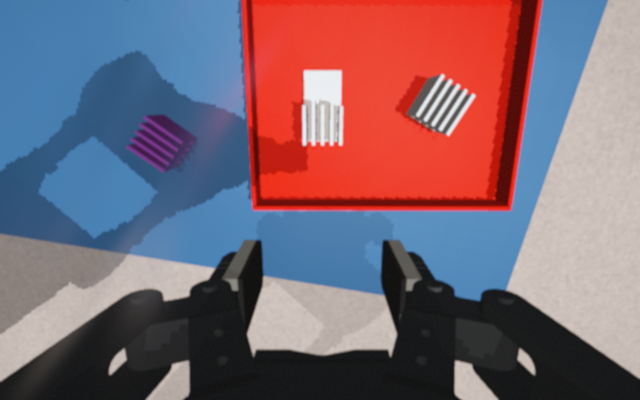

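View pics/side9c.png

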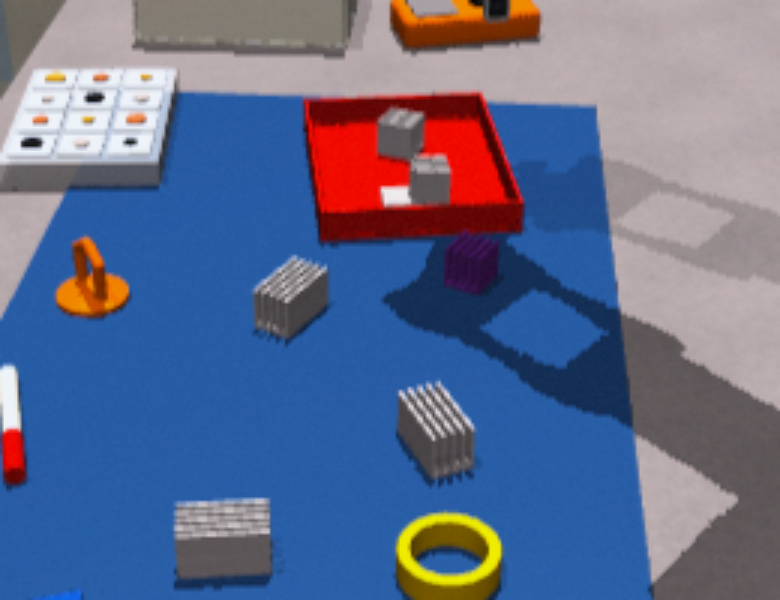

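Both faulty sinks stand upright in the tray, at wrist pixels (322,108) and (440,105). The sound sinks and the purple block haven't moved. Handing in.

```bash
python3 -c "
from h import *
print(ctrl.sign_off())"
```

```text
the job is handed in; nothing more can be done
None
```

Both faulty heat sinks, the short one first and then the broken one, now stand upright on the floor of the red reject tray. I lowered each until light contact (2.6 N and 5.9 N), released it, and handed the job in after about 18 s with the arm clear.

- **In the tray:** the last pictures put both fin tops at about z = 41.6 mm, which matches a sink standing flat on the tray floor. They are about 98 mm apart and clear of the walls.
- **Left alone:** the three sound sinks and the purple look-alike measured within 0.2 mm and 0.8° of where they started, which is measurement noise.
- **Disagreement:** the top and wrist cameras differed by about 3 mm on where the short sink stood. I went by the closer wrist view, and the grasp came out centred. No check failed.

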